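# Clip the jumbo snap hook onto the display eye

## Task

Someone left the big steel snap hook lying on the cork mat. Pick it up, press its sprung gate in against a leg of the steel eye on the display stand so that the hook clips on, then leave it lying flat on the stand with the eye's leg inside the closed hook, let go and withdraw. Work gently, never forcing the hook or yourself against the eye harder than about 15 N, and leave the bowl, can and carton alone.

Things in the scene. Friction and masses are not known exactly. Their poses are not given: they have to be found in the camera images.
- clip: Steel snap hook, 130 to 210 g, lying flat; x -46 to 96 mm, at most 32 wide. Origin: underside, below the middle of the dark grip block (x -27 to 27, 20 wide in y, 14 tall). x points tail to nose, y to the gate side, z up. A closed ring trails the block. A cross block (x 25 to 37, y -14 to 18, 14 tall) carries the hook loop: see clip_mouth, clip_bow.
- clip_bow (a point): Inside the nose end of the hook loop, at (80, 2, 7) mm of the clip frame. Loop: 8 mm bar, z 3 to 11; spine along y = -10 from the cross block, half-round nose (centre-line radius 12 about this point), back along y = +14 to the square-cut nose tip ending at x = 66. Inside it is 16 mm wide (y -6 to 10) and reaches x = 88.
- gate (a joint): Sprung gate closing the mouth: 7 mm round bar hinged at (36, 14) mm of the clip frame, 28 long plus round tip. 0 rad = shut, along y = +14; swings only inward (towards the spine), hard stop at 0.80 rad. Pressed at clip_mouth it yields at about 3 N and meets the stop at 5 to 6 N.
- clip_mouth (a point): On the gate at (58, 14, 7) mm of the clip frame; axes of clip. The mouth spans x 37 to 66; a leg pressed squarely in here until the gate is on its stop is just past the nose bar. The gate then springs shut only after the hook is drawn tail-wards 15 to 25 mm, the leg sliding inside the loop to the nose end.
- stand: Fixed wooden display board 200 (x) by 240 (y) mm, 18 thick; origin at the middle of its underside, z up. It carries the rail and eye in its middle.
- rail: Flat steel slot rail (1 mm) with the eye; origin mid board, on its top face (z = 18 mm), axes of the stand. Eye: rigid closed U of 9 mm round bar in the x-z plane, two upright legs 60 mm apart, arch 75 mm above the board. It is clamped in the slot: both legs stand up to 30 mm either way along x from the leg points, unmeasured (find by touch or sight). In y exact.
- leg_near (a point): Nominal foot of the eye's leg at stand x = -30 mm, y = 0, on the board's top face (z = 18 mm); the true leg is up to 30 mm off along the stand's x. Axes of the stand.
- leg_far (a point): Nominal foot of the eye's leg at stand x = +30 mm, on the board's top face; shifted by the same unmeasured amount as the other leg. Axes of the stand.
- mat: Fixed cork mat 150 x 200 mm, 4 mm thick, under the snap hook at the start; origin at the middle of its underside.
- bowl: Bystander: loose steel pet bowl, rim diameter 100 mm, 45 mm tall; origin at centre of its underside.
- can: Bystander: loose can, diameter 74 mm, 120 mm tall; origin at centre of its underside.
- carton: Bystander: loose cardboard carton 70 x 110 mm, 60 mm tall; origin at centre of its underside.
Mind the look-alikes: they are no part of the job. Of the things that look like the clip, the middle-sized one is meant.

How it is judged:
On the way, in this order (a step that is already met when the one before it is completed fails the run):
1. the snap hook is lifted off the mat (height (world z) of clip above 0.035 m), for 0.1 s.
2. the gate is pressed well inward by the eye (value of joint gate above 0.5 rad and contact force between clip and rail above 1 N), for 0.1 s.
At the end, for the whole second after the job is handed in: The snap hook lies still and flat (within 0.12 rad) on the board (underside below 24 mm), gate shut (under 0.12 rad), a leg of the eye inside the loop: its axis at clip-frame x 37 to 88 mm, y -8 to +11 mm (((x of eye_near in the frame of clip between 0.037 and 0.088 m and y of eye_near in the frame of clip between -0.008 and 0.011 m and z of eye_near in the frame of clip between -0.02 and 0.01 m) or (x of eye_far in the frame of clip between 0.037 and 0.088 m and y of eye_far in the frame of clip between -0.008 and 0.011 m and z of eye_far in the frame of clip between -0.02 and 0.01 m)) and value of joint gate below 0.12 rad and angle between clip's own z axis and vertical below 0.12 rad and height (world z) of clip below 0.024 m and linear speed of clip below 0.01 m/s); the robot touches nothing.
It fails at once if the snap hook is forced against the eye with more than 20 N (contact force between clip and rail above 20 N).
It fails at once if the robot pushes the eye with more than 20 N (contact force between any of the fingers, the arm and rail above 20 N).
It fails at once if the bowl is moved more than 20 mm (distance of bowl from where it was at the start of the episode above 0.02 m).
It fails at once if the can is moved more than 20 mm (distance of can from where it was at the start of the episode above 0.02 m).
It fails at once if the carton is moved more than 20 mm (distance of carton from where it was at the start of the episode above 0.02 m).
It also fails if it takes over 58 s, if anything falls off the work surface, if the arm or the gripper's body presses on something with over 40 N, if the wrist force passes 120 N, or if a joint passes its speed limit or range.

## Robot

A 6-joint arm with a two-finger parallel gripper is mounted at the origin on the work surface. World frame = base frame: x ahead of the robot, y to its left, z up, the work surface at z = 0. Lengths are in m, angles in rad, forces in N, time in s.
With the tool pointing down it reaches from about 0.375 to 0.925 m from the base axis. Payload 5.7 kg.
Tool frame: the origin (TCP) lies midway between the tips of the shut fingers; the grasp point (between the pads) lies 19 mm behind it; z points along the fingers, y is the line along which they close (so a half turn about z gives the same grasp; the last joint's range is limited). The gripper opens to 88 mm and grips with 3 to 60 N. Pads are 20 mm wide; open, the fingers measure 115 mm over their backs; the gripper's body (75 mm by 178 mm) begins 61 mm behind the grasp point.
Start: joints at [1.024, 0.359, 1.51, -0, 1.272, -0.115], TCP at [0.251, 0.545, 0.223] pointing down, gripper open.
Joint ranges: [-2.97, 2.97], [-1.01, 2.36], [0.21, 2.38], [-0.96, 4.11], [0.2, 2.71], [-2.98, 2.98]. Speed limits (rad/s): [2.39, 2.39, 3.14, 3.14, 3.14, 3.14].

## Interface

Orientations are given as a unit quaternion [x, y, z, w].
In Python, from bench import move_ptp, servo_line, goto_joints, move_gripper, sleep, inverse_kinematics, capture, PlanningError, close_job, spot_in, silhouettes, current_clock, current_joint_pos, current_qvel, current_joint_torque, current_position, current_orientation, current_force, current_torque, current_finger_gap, current_grip_force gives the robot as it stands. Calls block until the motion is done:
- move_ptp(position, orientation): joint-space move of the TCP to a pose.
- servo_line(position, orientation=None, rate=0.15, contact_N=None): straight line of the TCP; orientation=None keeps the orientation; rate is the mean speed in m/s. With contact_N (N) it stops when the force on the tool has changed by that much, and returns True; else False.
- goto_joints(angles): joint-space move.
- move_gripper(opening): finger opening in m; the grip force is fixed at half the most; returns when the fingers have stopped.
- sleep(seconds).
- inverse_kinematics(position, orientation): joint angles nearest the present ones, or None.
- capture(name): name is "scene" or "top" or "wrist"; returns a dict with "image" (480x640x3 uint8, blue, green, red), "range_z" (480x640 float32, m along the optical axis (not along the pixel's ray), 0 where there is no reading), "intrinsics" (3x3 intrinsics, pixels), "R" (3x3) and "t" (3): a world point X has camera coordinates R X + t. Camera axes: x right, y down, z forward; pixel columns grow to the right and rows downward; lengths in m; the calibration is good to about 2 mm. A picture is of the moment at which its call begins.
A pose or a line that the arm cannot do raises PlanningError and nothing moves.
- close_job(): hands the job in; it is judged then, once.
Trained networks look in the newest picture that a camera, given by its name, has taken for a name from the list of things; names that differ only in an ending like _2 or _b are one class to them, and where a whole thing is asked for, a point or a joint stands for the part that bears it (a point fixed in the world has none). Each returns a list of dicts, best first, with "conf" (0 to 1); they miss things now and then, are a little off and sometimes report something else, mostly with a low value. They report only what shows in the picture. A call takes as long as a camera call. They do not tell look-alikes from the thing itself.
- spot_in(camera, query): "xy" ([column, row] in pixels, amid what is visible of it).
- silhouettes(camera, query): "region" (480x640 bool, what is visible of it) and "xy" ([column, row] in pixels, amid what is visible of it).
Readings, each from a call of its own:
- current_clock(): time.
- current_joint_pos(): joint angles.
- current_qvel(): joint speeds.
- current_joint_torque(): joint torques, N m.
- current_position(): TCP position.
- current_orientation(): TCP orientation.
- current_force(): force on the tool from outside, world axes, zero at the start.
- current_torque(): the same for the moment, N m.
- current_finger_gap(): finger opening in m.
- current_grip_force(): force on a finger pad.
Only numpy, scipy, OpenCV 4.12 (cv2) and the standard library are available. Lean on these libraries where they do the work, as an engineer would, in place of code of your own. Each camera call takes 0.05 s, during which the arm holds its last target. There are 200 camera calls.

## Working session

There is one attempt and no reset: what is moved stays moved. The work goes in short steps, each a Python script; the robot and the scene stay as the last script left them, time stands still between calls to the robot, and variables do not carry over. Pictures are saved under pics/ and viewed, at most 10 in all, crops included, and the job is handed in when it is done.

```bash
mkdir -p pics; ls
cat > h.py <<'E'
import numpy as np, cv2
from bench import *
def save(n,f,crop=None,s=1):
    c=capture(n); im=c['image'].copy()
    cv2.imwrite('pics/'+f,im); return c
def px2w(c,u,v,z):
    K,R,t=c['intrinsics'],c['R'],c['t']
    d=R.T@np.linalg.inv(K)@np.array([u,v,1.0]); o=-R.T@t
    return o+d*(z-o[2])/d[2]
def cloud(c):
    K,R,t=c['intrinsics'],c['R'],c['t']
    Z=c['range_z']; v,u=np.mgrid[0:480,0:640]
    P=np.stack([(u-K[0,2])/K[0,0]*Z,(v-K[1,2])/K[1,1]*Z,Z],-1)
    W=(P-t)@R; W[Z<=0]=np.nan
    return W
E
python3 - <<'E'
from h import *
print(current_clock())
for n in ['top','scene']:
    c=save(n,n+'.png'); W=cloud(c)
    print(n,c['R'].round(3).tolist(),c['t'].round(3),c['intrinsics'][0,0])
    for q in ['clip','stand','rail','mat','bowl','can','carton']:
        for d in silhouettes(n,q):
            r=d['region']; p=np.nanmedian(W[r],0)
            (x,y),wh,a=cv2.minAreaRect(np.nan_to_num(W[r][:,:2]*1000,nan=p[0]*1000).astype(np.float32))
            print(q,round(d['conf'],2),np.round(d['xy']),r.sum(),p.round(3),'rect',[round(k) for k in (x,y,*wh,a)])
E
```

```text
pics
0.0
top [[0.018, -0.999, -0.029], [-0.997, -0.015, -0.072], [0.072, 0.03, -0.997]] [0.02  0.588 1.174] 564.3152208306346
clip 0.91 [412. 267.] 606 [ 0.534 -0.169  0.016] rect [501, 169, 137, 719, 6]
clip 0.65 [398. 344.] 278 [ 0.374 -0.14   0.008] rect [384, 93, 561, 49, 87]
clip 0.63 [436. 154.] 1120 [ 0.78  -0.228  0.015] rect [764, 227, 89, 1102, 3]
stand 0.8 [271. 251.] 10154 [0.564 0.138 0.018] rect [582, 289, 540, 206, 83]
rail 0.59 [262. 256.] 643 [0.546 0.143 0.02 ] rect [591, 332, 412, 148, 82]
mat 0.62 [415. 258.] 5909 [ 0.554 -0.184  0.004] rect [518, 133, 161, 828, 6]
bowl 0.74 [323. 146.] 1731 [0.793 0.029 0.02 ] rect [784, 386, 110, 814, 1]
can 0.72 [549. 276.] 1882 [ 0.509 -0.425  0.117] rect [529, -8, 1032, 82, 88]
carton 0.95 [111. 263.] 2135 [0.526 0.458 0.059] rect [522, 469, 112, 80, 69]
scene [[0.813, 0.581, 0.012], [0.494, -0.681, -0.541], [-0.306, 0.446, -0.841]] [-0.484 -0.227  1.636] 573.1056150650776
clip 0.64 [218. 258.] 168 [ 0.374 -0.147  0.008] rect [369, -148, 86, 25, 67]
clip 0.62 [330. 379.] 985 [ 0.784 -0.231  0.015] rect [766, 231, 88, 1102, 3]
clip 0.61 [258. 298.] 474 [ 0.542 -0.171  0.016] rect [506, 173, 138, 728, 5]
stand 0.72 [339. 222.] 5673 [0.574 0.124 0.018] rect [578, 295, 553, 213, 83]
rail 0.62 [338. 212.] 500 [0.546 0.143 0.022] rect [522, 320, 151, 429, 13]
mat 0.87 [263. 315.] 4257 [ 0.558 -0.189  0.004] rect [521, 136, 163, 833, 6]
bowl 0.89 [392. 289.] 1225 [0.783 0.042 0.022] rect [762, 380, 98, 802, 4]
can 0.85 [169. 374.] 1511 [ 0.53  -0.446  0.116] rect [539, 25, 1007, 73, 87]
carton 0.85 [391. 135.] 1311 [0.536 0.453 0.057] rect [513, 499, 164, 126, 68]
```

Run:
```python
from h import *
im=cv2.imread('pics/top.png')
cv2.imwrite('pics/top_c.png',cv2.resize(im[130:380,200:520],(768,600),interpolation=cv2.INTER_CUBIC))
```

```text
(no output)
```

View pics/top_c.png

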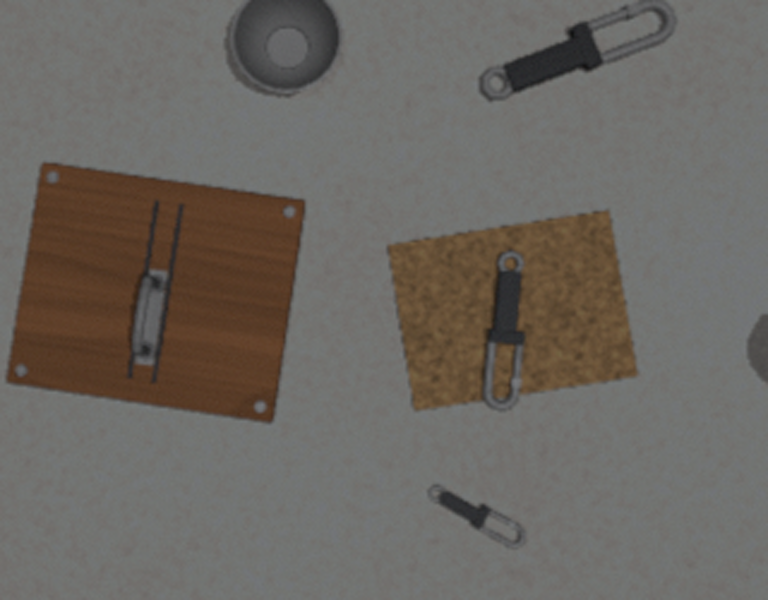

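View pics/scene.png

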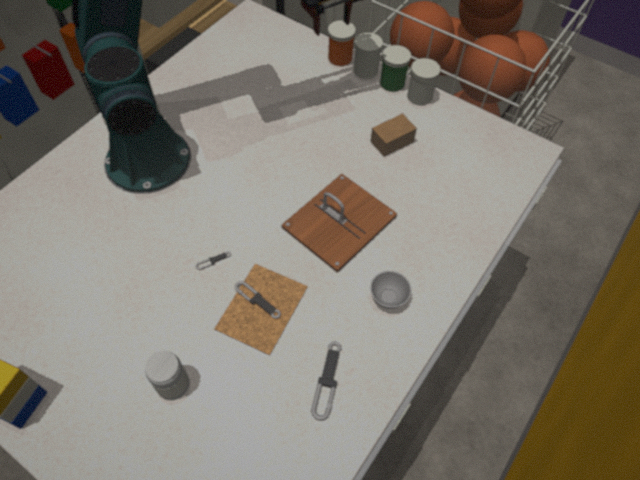

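The middle-sized hook lies on the mat with its grip block at about crop (508,300). Its nose points down (−X) and its gate is on the right (−Y). The eye sits on the stand in the crop from (155,280) to (145,355). Next I check reach and look from above with the wrist camera.

```bash
cat >> h.py <<'E'
from scipy.spatial.transform import Rotation as Ro
def ori(a):  # tool down, tool y axis at world angle a
    y=np.array([np.cos(a),np.sin(a),0]); z=np.array([0,0,-1.]); x=np.cross(y,z)
    return Ro.from_matrix(np.stack([x,y,z],1)).as_quat()
E
python3 - <<'E'
from h import *
print(Ro.from_quat(current_orientation()).as_matrix().round(2).tolist())
d=np.deg2rad
for a in (90,-90):
    print('pick',a,inverse_kinematics([.55,-.17,.05],ori(d(a))))
for n,p in (('A',[.5,.2,.05]),('B',[.58,.08,.05])):
    for a in (0,180): print(n,a,inverse_kinematics(p,ori(d(a))))
move_ptp([.5,-.17,.25],ori(d(-90)) if inverse_kinematics([.5,-.17,.25],ori(d(-90))) is not None else ori(d(90)))
c=save('wrist','w1.png')
print(current_clock(),c['R'].round(2).tolist(),(-c['R'].T@c['t']).round(3), [(x['conf'],x['xy']) for x in silhouettes('wrist','clip')])
E
```

```text
[[-0.91, 0.42, -0.0], [0.42, 0.91, -0.0], [-0.0, -0.0, -1.0]]
pick 90 [-4.19749567e-01  5.29420069e-01  1.73160499e+00 -4.44089210e-16
  8.80567593e-01 -1.99054589e+00]
pick -90 [-4.19749567e-01  5.29420069e-01  1.73160499e+00 -4.44089210e-16
  8.80567593e-01  1.15104676e+00]
A 0 [ 2.52210625e-01  4.90618959e-01  1.81587368e+00 -4.44089210e-16
  8.35100015e-01  2.52210625e-01]
A 180 [ 2.52210625e-01  4.90618959e-01  1.81587368e+00 -4.44089210e-16
  8.35100015e-01 -2.88938203e+00]
B 0 [ 1.91138997e-02  5.39830581e-01  1.70896804e+00 -4.44089210e-16
  8.92794036e-01  1.91138997e-02]
B 180 None
3.525 [[0.0, -1.0, 0.0], [-0.96, -0.0, 0.26], [-0.26, -0.0, -0.96]] [ 0.572 -0.171  0.413] [(0.97, [323.2, 171.8]), (0.85, [301.9, 300.9]), (0.54, [86.9, 146.0])]
```

View pics/w1.png

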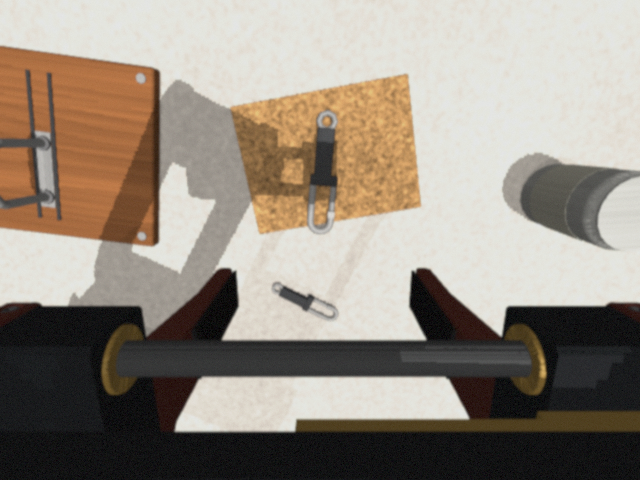

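The wrist view shows the hook on the mat, with its block near (325,150) and its nose at (320,225). The eye's feet are at (43,142) and (48,197). I'll fit the clip pose, then measure the legs from above the stand on the same trip.

```bash
cat >> h.py <<'E'
def clip_pose(c,cam,near,zb=.004):
    """fit clip frame from mask: returns origin xy, yaw of clip x"""
    best=min(silhouettes(cam,'clip'),key=lambda d:np.linalg.norm(px2w(c,*d['xy'],zb+.01)[:2]-near))
    r=best['region']; v,u=np.nonzero(r)
    g=c['image'][r].max(1); 
    P=np.array([px2w(c,a,b,zb+.010)[:2] for a,b in zip(u,v)])
    D=np.array([px2w(c,a,b,zb+.014)[:2] for a,b in zip(u,v)])
    thr,_=cv2.threshold(g.astype(np.uint8),0,255,cv2.THRESH_OTSU)
    dark=D[g<min(thr,75)]
    ctr=P.mean(0); ax=np.linalg.svd(P-ctr,full_matrices=False)[2][0]
    dm=dark.mean(0)
    mid=ctr+ax*((P-ctr)@ax).max()/2+ax*((P-ctr)@ax).min()/2
    if (mid-dm)@ax<0: ax=-ax   # nose is away from dark block centre (x~7) vs middle (25)
    for _ in range(3):
        n=np.array([-ax[1],ax[0]]); s=(P-ctr)@ax; o=ctr+ax*((s.max()-.096+s.min()+.046)/2)
        b=dark[(np.abs((dark-o)@ax)<.022)&(np.abs((dark-o)@n)<.015)]
        bc=b.mean(0); e=np.linalg.svd(b-bc,full_matrices=False)[2][0]; e*=np.sign(e@ax)
        ax=e; n=np.array([-ax[1],ax[0]]); o=o+n*((bc-o)@n)
    q=(P-o)@ax; w=(b-o)@n; dd=(dark-o)@ax
    print('clip len',q.min().round(4),q.max().round(4),'dark x',dd.min().round(4),dd.max().round(4),'width',w.min().round(4),w.max().round(4),'thr',thr,'n',len(b))
    return o,np.arctan2(ax[1],ax[0])
E
python3 - <<'E'
from h import *
d=np.deg2rad
c=capture('wrist')
o,y=clip_pose(c,'wrist',np.array([.54,-.17])); print('clip',o.round(4),np.rad2deg(y))
move_ptp([.47,.10,.27],ori(d(-90)))
c=save('wrist','w2.png'); W=cloud(c)
np.savez('w2.npz',W=W,im=c['image'],K=c['intrinsics'],R=c['R'],t=c['t'])
s=[x for x in silhouettes('wrist','stand')][0]['region']
v,u=np.nonzero(s); B=np.array([px2w(c,a,b,.018)[:2] for a,b in zip(u,v)])
print('stand rect',cv2.minAreaRect((B*1000).astype(np.float32)))
m=(W[...,2]>.03)&(W[...,2]<.1)&(np.hypot(W[...,0]-.54,W[...,1]-.14)<.09)
Q=W[m]; print(len(Q))
for z0 in np.arange(.03,.1,.01):
    q=Q[(Q[:,2]>=z0)&(Q[:,2]<z0+.01)]
    for lo,hi in ((.4,.54),(.54,.7)):
        k=q[(q[:,0]>lo)&(q[:,0]<hi)]
        if len(k): print(z0.round(3),len(k),np.median(k,0).round(4))
for x in silhouettes('wrist','rail'): print(x['conf'],x['xy'])
print(current_clock())
E
```

```text
clip len -0.0454 0.0954 dark x -0.0216 0.0367 width -0.0094 0.0101 thr 118.0 n 541
clip [ 0.5612 -0.1714] 176.52690835317395
stand rect ((564.375244140625, 139.46841430664062), (240.7852020263672, 200.4104766845703), 82.61565399169922)
715
0.03 8 [0.5136 0.1426 0.0352]
0.03 7 [0.5691 0.135  0.0332]
0.04 11 [0.5137 0.143  0.0447]
0.04 10 [0.569  0.135  0.0441]
0.05 7 [0.5134 0.1426 0.0562]
0.05 9 [0.5688 0.1353 0.0534]
0.06 6 [0.5128 0.1424 0.065 ]
0.06 7 [0.5695 0.1345 0.0644]
0.07 18 [0.5096 0.1437 0.0769]
0.07 21 [0.5731 0.1358 0.0772]
0.08 141 [0.5189 0.1454 0.0871]
0.08 165 [0.564  0.139  0.0871]
0.09 132 [0.5326 0.1436 0.0916]
0.09 173 [0.5492 0.1413 0.092 ]
0.76 [282.5, 134.8]
4.8833
```

View pics/w2.png

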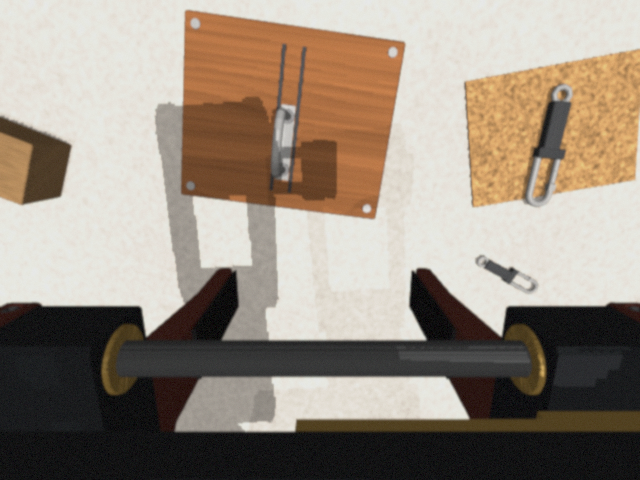

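The clip is at (0.5612, −0.1714) with yaw 176.5°. The legs are at about (0.5116, 0.1464) and (0.5711, 0.1386). I'll take the far leg, gripping with tool y = −clip y so the nose side faces the wrist camera.

Run:
```python
from h import *
d=np.deg2rad
a=d(176.5); o=np.array([.5612,-.1714])+.008*np.array([np.cos(a),np.sin(a)])
q=ori(d(86.5))
move_ptp([*o,.10],q)
c=save('wrist','w3.png'); o2,y=clip_pose(c,'wrist',np.array([.55,-.17])); print(o2,np.rad2deg(y))
if np.linalg.norm(o2-[.5612,-.1714])<.006:
    o=o2+.008*np.array([np.cos(y),np.sin(y)]); q=ori(y-np.pi/2)
print('hit',servo_line([*o,.008],q,rate=.06,contact_N=8), current_position())
move_gripper(0.0)
print(current_finger_gap(),current_grip_force())
p=current_position(); servo_line([p[0],p[1],.12],rate=.1)
c=save('wrist','w4.png'); np.savez('w4.npz',**c)
print(current_position(),current_force(),current_finger_gap(),current_clock())
```

```text
clip len -0.0447 0.0947 dark x -0.0267 0.0371 width -0.01 0.01 thr 124.0 n 1301
[ 0.56082397 -0.17170499] 176.2466311839895
hit False [ 0.5531235  -0.1713053   0.00835942]
0.019480532782475905 29.904332756996155
[ 0.55223021 -0.17084034  0.11921742] [-0.76651649 -0.89000679 -2.53056012] 0.019768730872287386 12.0167
```

View pics/w4.png

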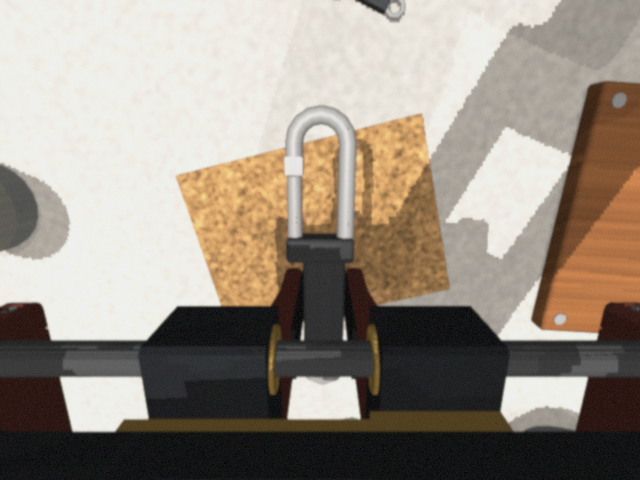

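The hook is held square, with the loop from (321,105) to (320,240) and the gate on the left. I'll measure its in-hand offset, then move to the pre-press pose beside the far leg.

```bash
cat >> h.py <<'E'
L=np.array([.5711,.1386]); YC=np.deg2rad(82.6)
def tcp_for(L,x,y,gx,gy=0.,yaw=YC):
    R=np.array([[np.cos(yaw),-np.sin(yaw)],[np.sin(yaw),np.cos(yaw)]])
    return L-R@np.array([x,y])+R@np.array([gx,gy])
def leg_in_clip(L,p,gx,gy=0.,yaw=YC):
    R=np.array([[np.cos(yaw),-np.sin(yaw)],[np.sin(yaw),np.cos(yaw)]])
    return R.T@(L-p[:2])+np.array([gx,gy])
def inhand(c,pos,quat):
    """points of hook loop in tool->clip axes, relative to TCP (mm)"""
    W=cloud(c).reshape(-1,3); T=Ro.from_quat(quat).as_matrix()
    X=(W-pos)@T; C=np.stack([X[:,0],-X[:,1],-X[:,2]],1)*1000 # clip axes
    m=(C[:,0]>20)&(C[:,0]<100)&(abs(C[:,1])<30)&(C[:,2]>-12)&(C[:,2]<20)
    return C[m]
E
python3 - <<'E'
from h import *
c=dict(np.load('w4.npz'))
C=inhand(c,current_position(),current_orientation())
print('n',len(C),'x',np.percentile(C[:,0],[.3,99.7]),'y',np.percentile(C[:,1],[.5,99.5]),'z',np.percentile(C[:,2],[5,50,95]))
b=C[(C[:,0]>35)&(C[:,0]<70)]
for s in (b[b[:,1]<0],b[b[:,1]>0]): print(np.median(s,0), np.polyfit(s[:,0],s[:,1],1), np.polyfit(s[:,0],s[:,2],1))
q=ori(YC-np.pi/2)
p=tcp_for(L,58,0,8)  # placeholder
p=tcp_for(L,.058,.045,.008)
move_ptp([*p,.13],q)
servo_line([*p,.0275],q,rate=.08,contact_N=8)
c=save('wrist','w5.png'); np.savez('w5.npz',pos=current_position(),q=current_orientation(),**c)
print(current_position(),current_force(),current_clock(),leg_in_clip(L,current_position(),.008))
E
```

```text
n 6189 x [20.22353096 86.24036868] y [-12.46989469  18.83398847] z [ 4.88914843  7.46774108 11.20057894]
[53.38615863 -8.55798515  7.21306783] [-0.0111444  -7.98232756] [3.22898627e-03 6.87954179e+00]
[54.8051927  14.96272568  7.16260601] [-9.70789327e-03  1.55300305e+01] [0.02238747 5.7849348 ]
[0.60979781 0.0832333  0.02811762] [ 0.04228869  0.41552939 -1.49851983] 15.3 [0.05792145 0.04550649]
```

View pics/w5.png

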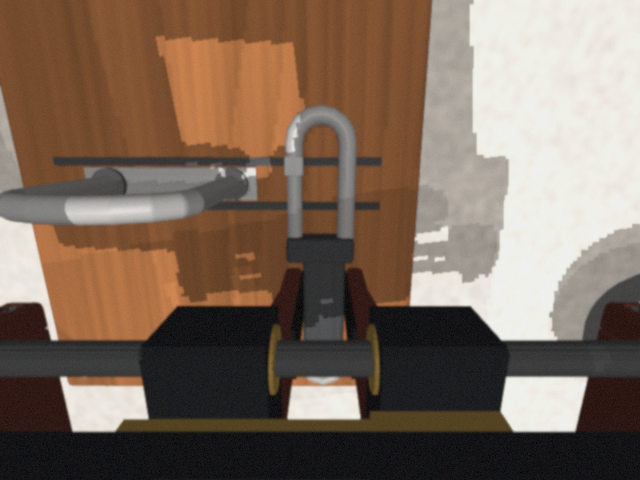

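The leg's foot is near (237,185) and faces the mouth of the hook, which spans rows 172–238. I'll measure the leg relative to the hook in this same picture.

Run:
```python
from h import *
c=dict(np.load('w5.npz')); pos=c['pos']
W=cloud(c); T=Ro.from_quat(c['q']).as_matrix()
X=(W-pos)@T; C=np.stack([X[...,0],-X[...,1],W[...,2]-0],-1)*1000
for z0 in range(22,80,6):
    m=(C[...,2]>z0)&(C[...,2]<z0+6)&(C[...,1]>22)&(C[...,1]<70)&(C[...,0]>25)&(C[...,0]<75)
    k=C[m]
    if len(k): print(z0,len(k),'x',np.percentile(k[:,0],[2,50,98]).round(1),'y',np.percentile(k[:,1],[2,50,98]).round(1))
cam=(-c['R'].T@c['t']-pos)@T*1000; print('cam',cam)
m=(C[...,0]>40)&(C[...,0]<100)&(abs(C[...,1])<22)&(C[...,2]>28); k=C[m]; print('nose',np.percentile(k[:,0],[50,99,99.9]),np.percentile(k[:,1],[1,99]))
```

```text
22 437 x [42.7 52.6 57.6] y [37.3 41.9 51.2]
28 64 x [47.1 52.  54.6] y [40.4 41.2 45.8]
34 76 x [46.9 51.8 54.6] y [40.3 41.1 45.1]
40 82 x [46.9 51.9 54.7] y [40.4 41.3 44.7]
46 95 x [47.3 51.8 54.6] y [40.2 41.1 44.8]
52 107 x [47.  52.1 54.6] y [40.3 41.2 45. ]
58 122 x [47.  51.9 54.7] y [40.2 41.1 44.9]
64 140 x [46.8 52.  54.7] y [40.3 41.1 45.3]
70 201 x [46.7 51.6 54.7] y [40.2 41.4 45.3]
76 420 x [46.4 51.4 54.7] y [41.1 43.2 47.5]
cam [  70.01943224    0.39272517 -162.8483863 ]
nose [65.92740331 84.37416977 85.25297105] [-14.49956914  16.5700454 ]
```

Run:
```python
from h import *
cx=np.array([np.cos(YC),np.sin(YC),0]); cy=np.array([-cx[1],cx[0],0])
q=ori(YC-np.pi/2)
p0=np.array([*tcp_for(L,.058,.045,.008),.0270])+.0025*cx
servo_line(p0,q,rate=.05); 
servo_line(p0+.016*cy,q,rate=.05)
f0=current_force(); print('f0',f0,current_position())
h=servo_line(p0+.030*cy,q,rate=.012,contact_N=2.0)
p=current_position(); print('touch',h,(p-p0)@cy,current_force()-f0)
h=servo_line(p0+.0425*cy,q,rate=.012,contact_N=5)
p=current_position(); print('press',h,(p-p0)@cy,(p-p0)@cx,p[2],current_force()-f0,current_finger_gap(),current_clock())
c=save('wrist','w6.png'); np.savez('w6.npz',pos=current_position(),q=current_orientation(),**c)
```

```text
f0 [ 0.98637145  0.07085489 -2.68592098] [0.59332953 0.08780754 0.02702845]
touch True 0.023748079679546064 [ 1.86975325 -0.32880537  1.03252563]
press False 0.042586459426459757 -0.00010712437780139741 0.0269569551445448 [ 3.03873935 -3.71391584  0.6357934 ] 0.019434415711081655 18.3833
```

View pics/w6.png

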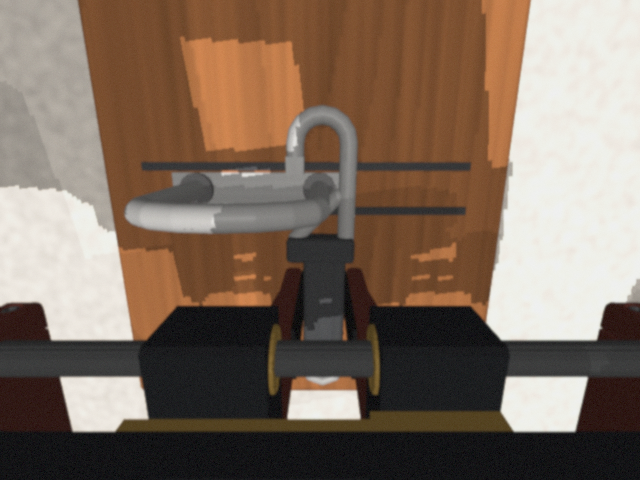

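The leg is through the mouth at about (318,185), with the gate swung in. Next I draw tail-wards and lower.

Run:
```python
from h import *
cx=np.array([np.cos(YC),np.sin(YC),0])
q=ori(YC-np.pi/2)
p=np.array(current_position()); p[2]=.027; p0=p.copy()
sleep(.1); f0=current_force()
h=servo_line(p-.021*cx,q,rate=.02,contact_N=7)
p=np.array(current_position()); print('draw',h,(p-p0)@cx,current_force()-f0,current_force())
c=save('wrist','w7.png'); print(current_clock())
```

```text
draw False -0.020865257580708396 [-3.05470792  2.73505115 -0.90611334] [ 0.33022943  0.16498029 -2.38462838]
19.7917
```

View pics/w7.png

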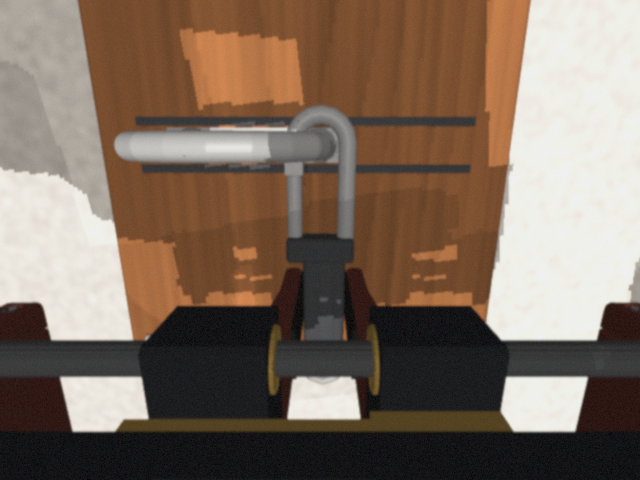

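The gate has sprung shut with the leg in the nose end, and the contact force is gone. Now I lower, release and withdraw.

Run:
```python
from h import *
q=ori(YC-np.pi/2)
p=np.array(current_position())
h=servo_line([p[0],p[1],.0215],q,rate=.01,contact_N=3)
p=np.array(current_position()); print('low',h,p,current_force())
move_gripper(.045); sleep(.2)
servo_line([p[0],p[1],.15],q,rate=.08)
sleep(.3)
c=save('wrist','w8.png'); W=cloud(c)
o,y=clip_pose(c,'wrist',p[:2],zb=.019); print(o,np.rad2deg(y))
R=np.array([[np.cos(y),-np.sin(y)],[np.sin(y),np.cos(y)]]); print('leg in clip',R.T@(L-o))
m=np.hypot(W[...,0]-o[0],W[...,1]-o[1])<.008; print('block top z',np.nanmedian(W[...,2][m]),current_force(),current_clock())
```

```text
low True [0.56454662 0.07037539 0.02194756] [-1.20176675 -0.78348373  4.4423087 ]
clip len -0.0156 0.0272 dark x -0.0116 0.0195 width -0.0062 0.0063 thr 108.0 n 376
[0.56175836 0.09363735] 1.053272868487148
leg in clip [0.01016657 0.04478334]
block top z 0.2649618595850689 [-0.42837443  0.59863103  0.42209929] 23.25
```

View pics/w8.png

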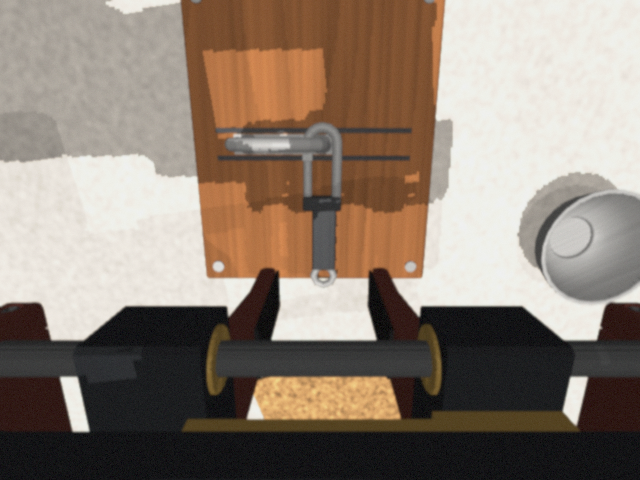

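The hook lies on the board with the leg inside the closed loop at about (325,145). The pose fit locked onto the wrong region, so I'll check flatness by depth before handing in.

Run:
```python
from h import *
c=capture('wrist'); W=cloud(c)
for v in (203,220,235,250,262): print(v,np.nanmedian(W[v-2:v+3,319:329].reshape(-1,3),0).round(4))
print('board',np.nanmedian(W[235:245,270:280].reshape(-1,3),0).round(4))
zs=[np.nanmedian(W[v-2:v+3,319:329,2]) for v in (220,262)]
if abs(zs[0]-zs[1])<.003 and max(zs)<.037: print(close_job())
```

```text
203 [0.5677 0.092  0.0328]
220 [0.5659 0.078  0.0331]
235 [0.5642 0.065  0.0329]
250 [0.5625 0.0519 0.0329]
262 [0.5611 0.0412 0.0329]
board [0.52   0.0628 0.0189]
the job is handed in; nothing more can be done
None
```

The hook is clipped onto the eye's far leg and lies flat on the stand with the gate shut. The gripper has let go and withdrawn, and the job was handed in at about 23 s. My readings never showed more than about 5 N against the eye, and I saw no contact with the bowl, can or carton. The judge's result was not shown.

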